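Pump up the cleaning sprayer

ROBOT

A 6-joint arm with a two-finger parallel gripper is mounted at the origin on the work surface. World frame = base frame: x ahead of the robot, y to its left, z up, the work surface at z = 0. Lengths are in m, angles in rad, forces in N, time in s.
With the tool pointing down it reaches from about 0.4 to 0.825 m from the base axis. Payload 7 kg.
Tool frame: the origin (TCP) lies between the finger pads; the fingertips stand 22 mm ahead of it and the grasp point (between the pads) lies 3 mm ahead of it; z points along the fingers, y is the direction in which the jaws open and shut (so a half turn about z gives the same grasp; the last joint's range is limited). The gripper opens to 88 mm and grips with 3 to 60 N. Pads are 19 mm wide; open, the fingers measure 130 mm over their backs; the gripper's body (78 mm by 193 mm) begins 47 mm behind the grasp point.
Start: joints at [-0.897, 0.359, 0.012, 0, -1.224, -0.288], TCP at [0.254, -0.625, 0.249] pointing down, gripper open.
Joint ranges: [-3.07, 3.07], [-1.43, 2.12], [-1.02, 1.25], [-3.03, 1.67], [-3.05, -0], [-3.03, 3.03]. Speed limits (rad/s): [2.39, 2.39, 3.01, 3.14, 3.14, 3.14].

INTERFACE

Orientations are given as [roll, pitch, yaw] about the fixed x, y, z axes, in that order (R = Rz(yaw) Ry(pitch) Rx(roll)).
In Python, from station import arm, optics gives the robot as it stands. The module is installed in compiled form; this text tells all that it offers.
- The arm moves only by the tool jog_arm, never from a script. Its argument "motion" is a list that holds one entry, the list of rows, each a list of 7 numbers: the shift along the tool's x, y, z in m, then the turn, a rotation vector about the tool's x, y, z in degrees, then the finger opening in m, from 0 to 0.0876. In form: [[[x, y, z, rx, ry, rz, grip], ...]]. A call has 1 to 8 rows; each row is the pose to reach, as a shift and turn from the pose measured when the call began, along the tool's axes at that moment; what a row does not reach only later rows make up. A row lasts 1/10 s, in which the tool goes at most 50 mm and 8.59 degrees, less where a joint would pass 70% of its speed; a pose out of reach is approached as far as the arm can. A call with a gripper value outside its range is refused whole. The fingers move at their own pace and stop on an object; "newtons" is the grip in N (left out, the last holds). Time passes only in rows, so rows that repeat a pose let the fingers close. It gives the time, the measured TCP pose, the force and the opening at its end, in the units of the state.
- arm.get_state(): the state, without advancing time (a new reading comes with each control period).
- optics.grab_frame(name): name is "scene" or "top"; returns the picture (420x560x3 uint8, red, green, blue); there is no depth.
- optics.camera_model(name): a dict with "mtx" (3x3 intrinsics, pixels), "D" ([k1, k2, p1, p2, k3] as OpenCV has them; the pictures are not rectified), "R" (3x3) and "t" (3): a world point X has camera coordinates R X + t. Camera axes: x right, y down, z forward; pixel columns grow to the right and rows downward; lengths in m; the calibration is good to about 2 mm. A picture is of the moment at which its call begins. camera_model takes no time and is no camera call.
- arm.job_done(): hands the job in, once; it reports no verdict.
The state is a dict: "t": time; "q": joint angles; "qd": joint speeds; "joint_efforts": joint torques, N m; "eef_pos": TCP position; "ee_rot": TCP orientation; "force": force on the tool from outside, world axes, zero at the start; "moment": the same for the moment, N m; "width": finger opening in m.
Only numpy, scipy, OpenCV 4.12 (cv2) and the standard library are available. Lean on these libraries where they do the work, as an engineer would, in place of code of your own. Each camera call takes 0.05 s, during which the arm holds its last target.

TASK

Pump up the white cleaning sprayer on the shelf: with closed fingertips press its blue pump knob all the way down and let it spring all the way back up, again and again, until the red pressure pin beside the knob stands fully out with its green band showing. Only press the knob: do not take hold of, lift, tip or shove the sprayer about, do not touch the pin, and leave everything else on the shelf where it is. Finish with the knob up and the hand clear.

Things in the scene. Friction and masses are not known exactly. Their poses are not given: they have to be found in the camera images.
- sprayer: pressure sprayer, loose, upright on the shelf, about 1 kg: white round tank 108 mm across, grey head, 250 mm tall with the knob up. Origin: centre of the tank's underside; its z is the pump axis. Brass spout along its -x to 97 mm from the axis, 187 mm up; grey handle along its +x to 109 mm, 82 to 190 mm up. Pressed straight down on the knob it stays standing
- knob_top (a point): centre of the flat top face of the blue round pump knob, 44 mm across (flat part 38 mm), on the tank's axis; 250 mm above the shelf when the knob is up, 220 mm when it is fully down. Nothing else of the sprayer stands higher than 215 mm
- pump (a joint): how far the pump knob is pressed down, in m: 0 up (its spring returns it in about 0.2 s when let go), 0.030 down on its stop. About 4 N starts it moving, about 10 N brings it to the stop. Each full stroke raises the pin about 4 mm (the first one 1.5 to 6 mm) and the pin stays there; strokes under about 24 mm, or not let up to the top, do little or nothing
- pin_out (a joint): how far the pressure indicator pin stands out, in m: at the start between 0 and 0.0085, so 3 to 5 full strokes are needed; about 0.020 is fully out (0.0185 and more counts as fully out). Further strokes do no harm and raise it no further (the surplus vents)
- pin: the pressure indicator pin, origin at the centre of its tip: a red upright pin 9 mm thick in a chromed guide on the grey root of the handle, 44 mm from the pump axis along the sprayer's +x; its tip is 193 mm above the shelf when fully in and 213 mm when fully out, where a green band shows at its foot
- organiser: bystander: white seven-day pill organiser with flip lids, 36 x 154 x 27 mm, long side along its y; origin at the centre of its underside
- clip_a: bystander: black rubber-lined bar collar clip lying flat, ring 78 mm across and 30 mm high with an orange latch at its +x side reaching 60 mm from its origin; origin at the centre of its underside
- clip_b: bystander: the second collar clip, alike
- trainer: bystander: green hand-grip trainer lying flat, 24 mm high; origin under its steel coil, the two green handles spread along its +x to 130 mm from the origin, 115 mm apart over all at the ends
- carabiner: bystander: steel carabiner lying flat, 94 x 57 x 10 mm, long side along its x; origin near the middle of its underside
- sanitiser: bystander: pale blue hand-sanitiser bottle with a white pump head, 62 mm across, 161 mm tall, spout along its -x to 45 mm; not the sprayer; origin at the centre of its underside
- tape: bystander: blue tape roll lying flat, 90 mm across, 38 mm high; origin at the centre of its underside

How it is judged:
By the outcome, as a careful person would: the job done as asked, in the order asked, and still so for the second after the job is handed in, with the robot touching nothing.
It also fails if it takes over 48 s, if anything falls off the work surface, if the arm or the gripper's body presses on something with over 40 N, if the wrist force passes 120 N, or if a joint passes its speed limit or range.

## Working session

There is one attempt and no reset: what is moved stays moved. The work goes in short steps, Python scripts to look and compute and a tool call to move; the robot and the scene stay as the last step left them, time stands still between calls to the robot, and variables do not carry over. Pictures are saved under pics/ and viewed, and the job is handed in when it is done.

Besides the shell and the picture viewer there is one more tool, called in YAML: its name, and indented under it one key for each argument. jog_arm: Moves the arm, as the interface text tells. Its arguments: {"type":"object","properties":{"motion":{"type":"array","items":{"type":"array","items":{"type":"array","items":{"type":"number"}}}},"newtons":{"type":"number"}},"required":["motion"]}

```bash
mkdir -p pics; python3 - <<'E'
from station import arm, optics
import cv2
s=arm.get_state(); print({k:s[k] for k in("t","eef_pos","ee_rot","force","width")})
for n in("scene","top"):
    f=optics.grab_frame(n); cv2.imwrite(f"pics/{n}0.png",f[:,:,::-1]); m=optics.camera_model(n); print(n,m)
E
```

```text
{'t': 0.0, 'eef_pos': array([ 0.25381417, -0.6249925 ,  0.24762874]), 'ee_rot': array([ 3.13997349e+00, -1.33925086e-04, -2.75595139e+00]), 'force': array([-0.1736985 ,  0.27283175,  0.5343173 ]), 'width': 0.08765908559415793}
scene {'mtx': array([[492.51533136,   0.        , 279.27706516],
       [  0.        , 492.51533136, 207.78404279],
       [  0.        ,   0.        ,   1.        ]]), 'D': array([-0.13895614,  0.        ,  0.        ,  0.        ,  0.        ]), 'R': array([[ 0.84204924,  0.5391213 , -0.01735806],
       [ 0.4265639 , -0.68525307, -0.59031473],
       [-0.33014591,  0.48966974, -0.80698651]]), 't': array([-0.45534963, -0.12969318,  1.68941429])}
top {'mtx': array([[454.85702123,   0.        , 276.51371467],
       [  0.        , 454.85702123, 207.89488387],
       [  0.        ,   0.        ,   1.        ]]), 'D': array([-0.07071425,  0.        ,  0.        ,  0.        ,  0.        ]), 'R': array([[ 0.02039028, -0.99935392,  0.02959685],
       [-0.99920194, -0.0213863 , -0.03373599],
       [ 0.03434716, -0.02888535, -0.99899245]]), 't': array([-0.02938972,  0.53699646,  1.25129982])}
```

View pics/scene0.png

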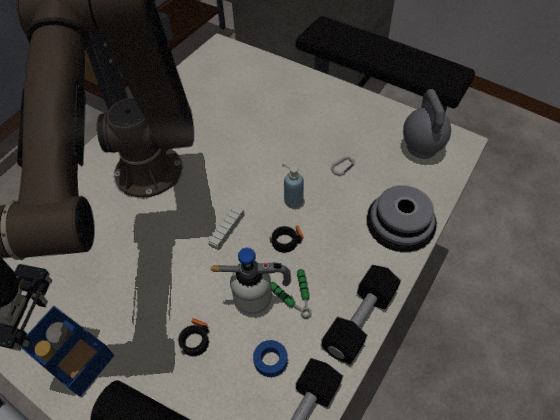

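View pics/top0.png

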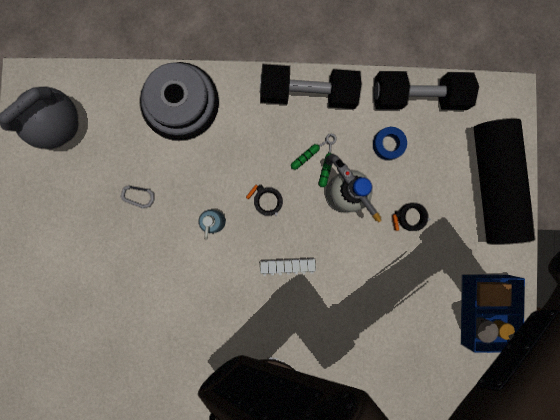

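The knob is at top (363,187) and scene (247,256). The spout points to lower right in the top view and the handle and pin to upper left. Next I'll measure the knob.

```bash
cat > h.py <<'E'
import numpy as np, cv2
from station import arm, optics
def ray(n,uv):
    m=optics.camera_model(n); p=cv2.undistortPoints(np.array([[uv]],float),m["mtx"],m["D"])[0,0]
    return -m["R"].T@m["t"], m["R"].T@np.array([p[0],p[1],1.])
def onz(n,uv,z):
    o,d=ray(n,uv); return o+d*(z-o[2])/d[2]
def proj(n,X):
    m=optics.camera_model(n); return cv2.projectPoints(np.array([X],float),cv2.Rodrigues(m["R"])[0],m["t"],m["mtx"],m["D"])[0][0,0]
def tri(u1,u2):
    o1,d1=ray("scene",u1);o2,d2=ray("top",u2)
    s=np.linalg.lstsq(np.c_[d1,-d2],o2-o1,rcond=None)[0]
    a,b=o1+s[0]*d1,o2+s[1]*d2; return (a+b)/2,np.linalg.norm(a-b)
E
python3 - <<'E'
from h import *
for n,(x0,x1,y0,y1) in {"scene":(205,300,240,320),"top":(315,400,150,230)}.items():
    f=cv2.imread(f"pics/{n}0.png"); hsv=cv2.cvtColor(f,cv2.COLOR_BGR2HSV)
    m=cv2.inRange(hsv,(105,140,50),(125,255,255)); k=np.zeros_like(m);k[y0:y1,x0:x1]=m[y0:y1,x0:x1]
    c=max(cv2.findContours(k,0,2)[0],key=cv2.contourArea)
    print(n,cv2.boundingRect(c),cv2.fitEllipse(c),cv2.contourArea(c))
    uv=cv2.fitEllipse(c)[0]; print(onz(n,uv,.25),onz(n,uv,.24))
    cv2.imwrite(f"pics/{n}0z.png",cv2.resize(f[y0:y1,x0:x1],None,fx=7,fy=7,interpolation=cv2.INTER_CUBIC))
E
```

```text
scene (238, 248, 17, 17) ((246.1624755859375, 255.7825469970703), (15.21751880645752, 16.240013122558594), 79.03665924072266) 190.0
[ 0.58514936 -0.21017212  0.25      ] [ 0.58115126 -0.20569666  0.24      ]
top (353, 177, 19, 19) ((362.0766296386719, 186.5469512939453), (17.22969627380371, 18.59103775024414), 156.8585205078125) 242.0
[ 0.58174025 -0.20404705  0.25      ] [ 0.58259942 -0.2062286   0.24      ]
```

View pics/scene0z.png

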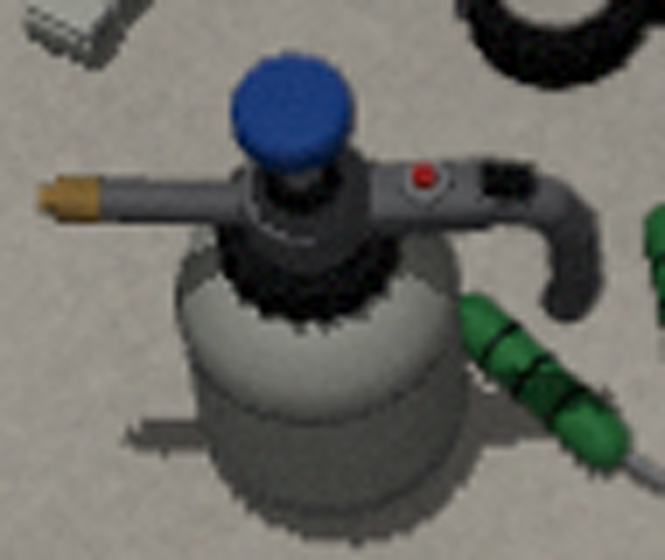

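View pics/top0z.png

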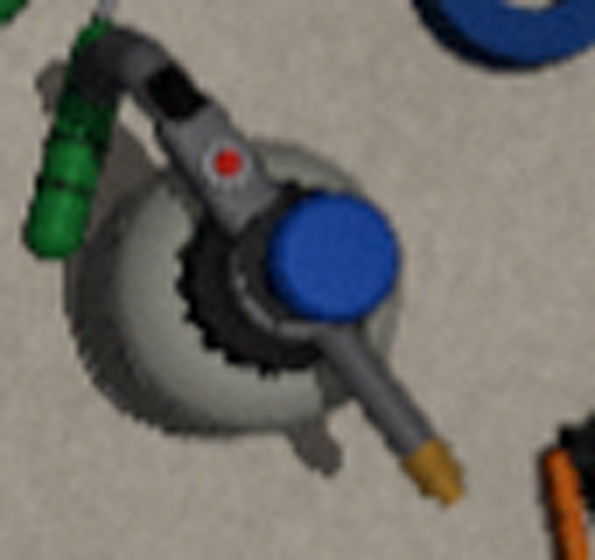

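```bash
python3 - <<'E'
from h import *
pt=(227/7+315-.5,162/7+150-.5);ps=(425/7+205-.5,177/7+240-.5)
P,e=tri(ps,pt);print("pin",P,e)
K,e=tri((246.2,255.3),(362.5,186.3));print("knob",K,e)
d=P[:2]-K[:2];print(np.linalg.norm(d),np.arctan2(d[1],d[0]))
# spout tip
S=onz("top",(437/7+315,478/7+150),.19);print("spout",S, "dir from spout to pin",np.arctan2(*(P-S)[[1,0]]),np.linalg.norm((P-S)[:2]))
u=(P-S)[:2];u/=np.linalg.norm(u);print("axis via pin",P[:2]-.044*u, "via spout", S[:2]+.097*u)
s=arm.get_state();R=cv2.Rodrigues  
from scipy.spatial.transform import Rotation as Ro
R=Ro.from_euler('xyz',s["ee_rot"]).as_matrix();print(R.round(3))
for t in([K[0],K[1],.30],[.582,-.205,.30]): print(R.T@(np.array(t)-s["eef_pos"]))
E
```

```text
pin [ 0.61860137 -0.18000662  0.19237548] 0.0013731940106173556
knob [ 0.58253905 -0.20639127  0.24456623] 0.0006368613680960263
0.04468378092107269 0.6316471999665835
spout [ 0.51154981 -0.25539559  0.19      ] dir from spout to pin 0.6135595766392326 0.13093331374094977
axis via pin [ 0.5826268 -0.205341 ] via spout [ 0.59085736 -0.19954479]
[[-0.927 -0.376 -0.001]
 [-0.376  0.927  0.001]
 [ 0.     0.001 -1.   ]]
[-0.46206375  0.2643088  -0.05193673]
[-0.46208766  0.26580066 -0.05193459]
```

Axis is about (0.582, -0.2055), and the handle yaw of 0.62 is almost perpendicular to the jaws, which suits the press. I'll rise, close the fingers and travel above it.

jog_arm:
  motion:
    - [[0,0,-0.045,0,0,0,0],[-0.02,0.012,-0.06,0,0,0,0],[-0.06,0.035,-0.06,0,0,0,0],[-0.1,0.058,-0.06,0,0,0,0],[-0.14,0.08,-0.06,0,0,0,0],[-0.18,0.103,-0.06,0,0,0,0],[-0.22,0.126,-0.06,0,0,0,0],[-0.26,0.149,-0.06,0,0,0,0]]
  newtons: 20

```text
t: 0.9
eef_pos: [0.4394, -0.3875, 0.3077]
ee_rot: [3.14, -0.0, -2.756]
force: [1.7, -0.4, -0.9]
width: 0.0294
```

jog_arm:
  motion:
    - [[-0.04,0.023,0,0,0,0,0],[-0.08,0.046,0,0,0,0,0],[-0.12,0.069,0,0,0,0,0],[-0.155,0.089,0,0,0,0,0],[-0.18,0.103,0,0,0,0,0],[-0.2,0.115,0,0,0,0,0],[-0.2,0.115,0,0,0,0,0],[-0.2,0.115,0,0,0,0,0]]

```text
t: 1.7
eef_pos: [0.5814, -0.2053, 0.3073]
ee_rot: [3.139, -0.001, -2.755]
force: [-1.0, -0.3, -0.2]
width: 0.0005
```

```bash
python3 - <<'E'
from h import *
s=arm.get_state();print(s["t"],s["eef_pos"],s["force"],s["width"])
f=optics.grab_frame("scene"); cv2.imwrite("pics/s1.png",cv2.resize(f[190:330,170:330,::-1],None,fx=5,fy=4,interpolation=2))
print(proj("scene",s["eef_pos"]-[0,0,.022]))
E
```

```text
1.7 [ 0.58140525 -0.205293    0.30728734] [-1.03133722 -0.33191082 -0.24390464] 0.0005216312785760447
[244.96385153 245.96408938]
```

View pics/s1.png

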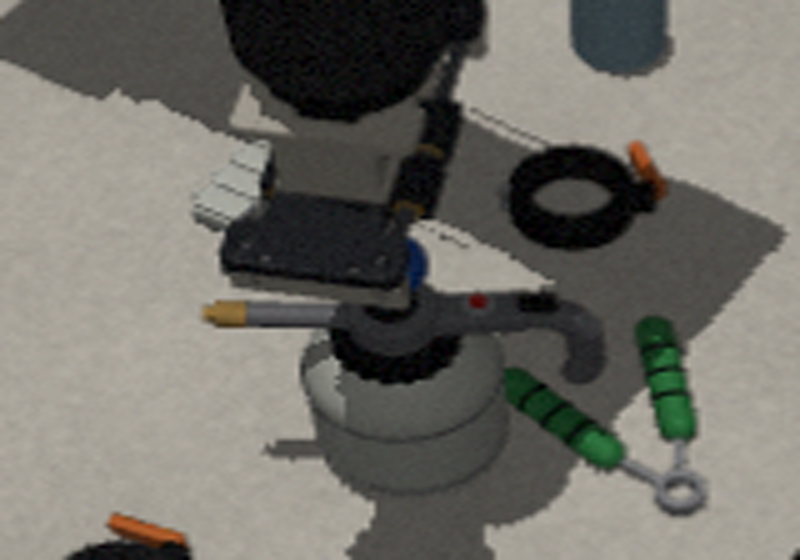

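Pin is visible at scene (265.6,265), with no spurious contact. First stroke.

jog_arm:
  motion:
    - [[-0.001,0,0.025,0,0,0,0],[-0.001,0,0.035,0,0,0,0],[-0.001,0,0.045,0,0,0,0],[-0.001,0,0.055,0,0,0,0],[-0.001,0,0.063,0,0,0,0],[-0.001,0,0.065,0,0,0,0],[-0.001,0,0.066,0,0,0,0],[-0.001,0,0.066,0,0,0,0]]

```text
t: 2.55
eef_pos: [0.5816, -0.2062, 0.2432]
ee_rot: [3.141, -0.001, -2.756]
force: [-2.5, 1.7, 9.4]
width: 0.0005
```

jog_arm:
  motion:
    - [[0,0,0.002,0,0,0,0],[0,0,0.003,0,0,0,0],[0,0,0.003,0,0,0,0]]

```text
t: 2.85
eef_pos: [0.5818, -0.207, 0.2426]
ee_rot: [-3.141, 0.001, -2.756]
force: [-3.0, 3.4, 11.7]
width: 0.0004
```

jog_arm:
  motion:
    - [[0,0.001,0.005,0,0,0,0],[0,0.001,0.005,0,0,0,0],[0,0.001,-0.01,0,0,0,0],[0,0.001,-0.03,0,0,0,0],[0,0.001,-0.04,0,0,0,0],[0,0.001,-0.04,0,0,0,0],[0,0.001,-0.04,0,0,0,0]]

```text
t: 3.55
eef_pos: [0.581, -0.2061, 0.2819]
ee_rot: [-3.141, 0.001, -2.757]
force: [0.1, -0.7, -0.5]
width: 0.0007
```

```bash
cat > look.py <<'E'
from h import *
import sys
n=sys.argv[1]
s=arm.get_state();print(s["t"],s["eef_pos"],s["force"])
f=optics.grab_frame("scene")[:,:,::-1]; cv2.imwrite(f"pics/{n}_full.png",f)
a=cv2.imread("pics/scene0.png")[235:315,205:300]; b=f[235:315,205:300]
cv2.imwrite(f"pics/{n}.png",cv2.resize(np.vstack([b]),None,fx=7,fy=7,interpolation=2))
for im in(a,b):
    i=im.astype(int); m=((i[:,:,2]>2*i[:,:,1])&(i[:,:,2]>60)&(i[:,:,2]>2*i[:,:,0])); m[:, :45]=0
    ys,xs=np.nonzero(m); print(len(ys),xs.mean()+205,ys.mean()+235,ys.min()+235,ys.max()+235)
E
python3 look.py s2
```

```text
3.55 [ 0.58096121 -0.20614847  0.28185002] [ 0.09519714 -0.71220559 -0.46109795]
8 265.125 264.875 264 266
9 265.0 265.0 264 266
```

View pics/s2.png

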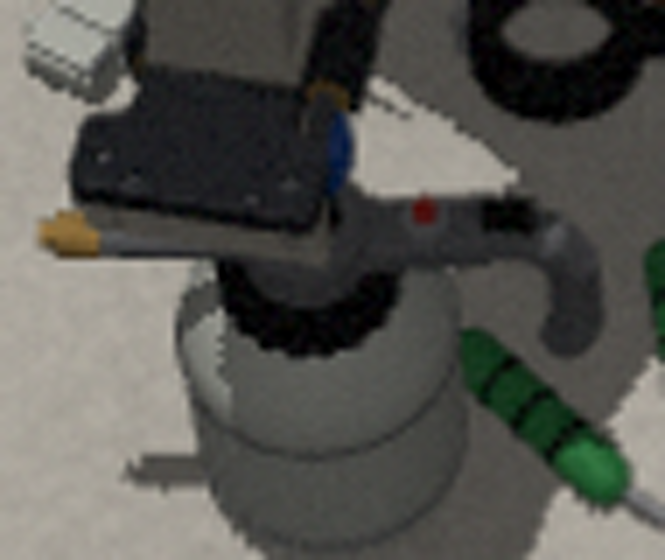

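Sprayer hasn't moved. The pin rise isn't resolvable yet. Next strokes go slightly deeper.

jog_arm:
  motion:
    - [[0,0,0.012,0,0,0,0],[0,0,0.022,0,0,0,0],[0,0,0.032,0,0,0,0],[0,0,0.04,0,0,0,0],[0,0,0.044,0,0,0,0],[0,0,0.046,0,0,0,0],[0,0,0.046,0,0,0,0],[0,0,0.046,0,0,0,0]]

```text
t: 4.4
eef_pos: [0.5829, -0.2073, 0.2422]
ee_rot: [-3.135, 0.006, -2.754]
force: [-9.5, 5.8, 41.3]
width: 0.0003
```

jog_arm:
  motion:
    - [[0,0,-0.015,0,0,0,0],[0,0,-0.03,0,0,0,0],[0,0,-0.041,0,0,0,0],[0,0,-0.041,0,0,0,0],[0,0,-0.041,0,0,0,0],[0,0,-0.041,0,0,0,0]]

```text
t: 5.0
eef_pos: [0.582, -0.207, 0.2815]
ee_rot: [-3.136, 0.004, -2.755]
force: [0.6, -0.1, -0.6]
width: 0.0005
```

```bash
python3 look.py s3
```

```text
5.0 [ 0.58203824 -0.20698053  0.28146921] [ 0.60017307 -0.09990758 -0.55842736]
8 265.125 264.875 264 266
12 265.0 264.5 263 266
```

View pics/s3.png

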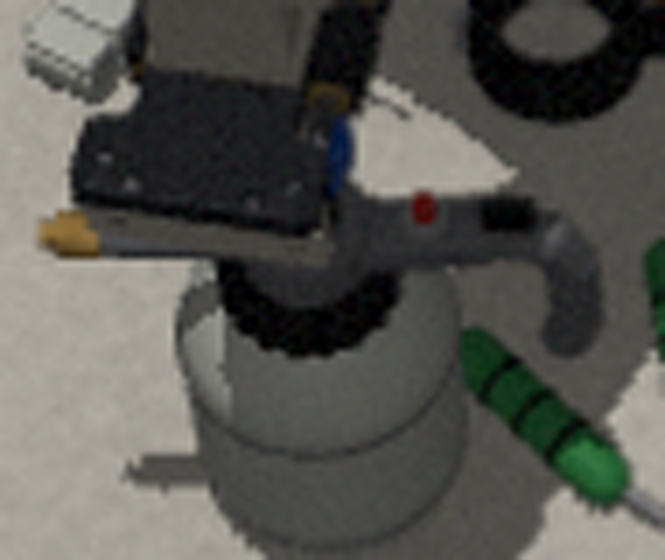

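Pin rose by about 1 px. The stop is clearly at TCP z 0.242, so I'll press a little softer and re-centre.

jog_arm:
  motion:
    - [[0,0.001,0.012,0,0,0,0],[0,0.001,0.022,0,0,0,0],[0,0.001,0.032,0,0,0,0],[0,0.001,0.039,0,0,0,0],[0,0.001,0.042,0,0,0,0],[0,0.001,0.043,0,0,0,0],[0,0.001,0.043,0,0,0,0],[0,0.001,0.043,0,0,0,0]]

```text
t: 5.85
eef_pos: [0.583, -0.2068, 0.2422]
ee_rot: [-3.132, 0.008, -2.753]
force: [-5.7, 3.9, 24.2]
width: 0.0002
```

jog_arm:
  motion:
    - [[0,0,-0.015,0,0,0,0],[0,0,-0.03,0,0,0,0],[0,0,-0.041,0,0,0,0],[0,0,-0.041,0,0,0,0],[0,0,-0.041,0,0,0,0],[0,0,-0.041,0,0,0,0]]

```text
t: 6.45
eef_pos: [0.582, -0.2064, 0.2816]
ee_rot: [-3.133, 0.006, -2.753]
force: [0.4, -0.3, -0.3]
width: 0.0006
```

```bash
python3 look.py s4
```

```text
6.45 [ 0.58197821 -0.20637224  0.28159304] [ 0.37658738 -0.31689318 -0.25495596]
8 265.125 264.875 264 266
13 265.0 264.0 262 266
```

View pics/s4.png

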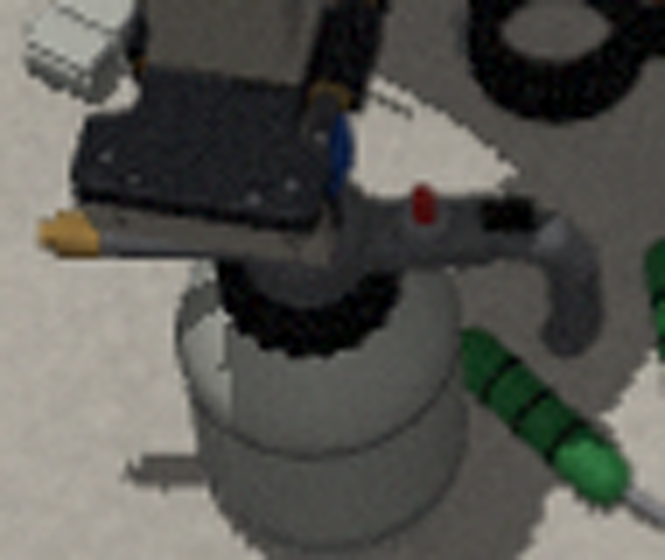

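Pin is rising about 1 px (4 mm) per stroke. Two more strokes.

jog_arm:
  motion:
    - [[0,0,0.012,-0.5,0,0,0],[0,0,0.022,-0.5,0,0,0],[0,0,0.032,-0.5,0,0,0],[0,0,0.039,-0.5,0,0,0],[0,0,0.042,-0.5,0,0,0],[0,0,0.043,-0.5,0,0,0],[0,0,0.043,-0.5,0,0,0],[0,0,0.043,-0.5,0,0,0]]

```text
t: 7.3
eef_pos: [0.5835, -0.2071, 0.2423]
ee_rot: [-3.138, 0.01, -2.752]
force: [-6.0, 4.0, 24.8]
width: 0.0003
```

jog_arm:
  motion:
    - [[0,0,-0.015,0,0,0,0],[0,0,-0.03,0,0,0,0],[0,0,-0.041,0,0,0,0],[0,0,-0.041,0,0,0,0],[0,0,-0.041,0,0,0,0],[0,0,-0.041,0,0,0,0]]

```text
t: 7.9
eef_pos: [0.5826, -0.2071, 0.2817]
ee_rot: [-3.14, 0.008, -2.752]
force: [-0.3, -0.7, -0.3]
width: 0.0006
```

```bash
python3 look.py s5
```

```text
7.9 [ 0.58258591 -0.20708712  0.2817001 ] [-0.25823098 -0.71708845 -0.31837655]
8 265.125 264.875 264 266
12 264.8333333333333 263.4166666666667 261 265
```

jog_arm:
  motion:
    - [[0,0,0.012,0,0,0,0],[0,0,0.022,0,0,0,0],[0,0,0.032,0,0,0,0],[0,0,0.039,0,0,0,0],[0,0,0.042,0,0,0,0],[0,0,0.043,0,0,0,0],[0,0,0.043,0,0,0,0],[0,0,0.043,0,0,0,0]]

```text
t: 8.75
eef_pos: [0.5839, -0.2076, 0.2422]
ee_rot: [-3.136, 0.011, -2.751]
force: [-5.0, 3.6, 23.5]
width: 0.0006
```

jog_arm:
  motion:
    - [[0,0,-0.015,0,0,0,0],[0,0,-0.03,0,0,0,0],[0,0,-0.041,0,0,0,0],[0,0,-0.041,0,0,0,0],[0,0,-0.041,0,0,0,0],[0,0,-0.041,0,0,0,0]]

```text
t: 9.35
eef_pos: [0.5828, -0.2074, 0.2816]
ee_rot: [-3.137, 0.009, -2.752]
force: [1.0, -0.2, -1.0]
width: 0.0002
```

```bash
python3 look.py s6
```

```text
9.35 [ 0.58282052 -0.20744732  0.28157983] [ 1.0031991  -0.2389112  -0.99563402]
8 265.125 264.875 264 266
10 264.8 262.7 261 264
```

View pics/s6.png

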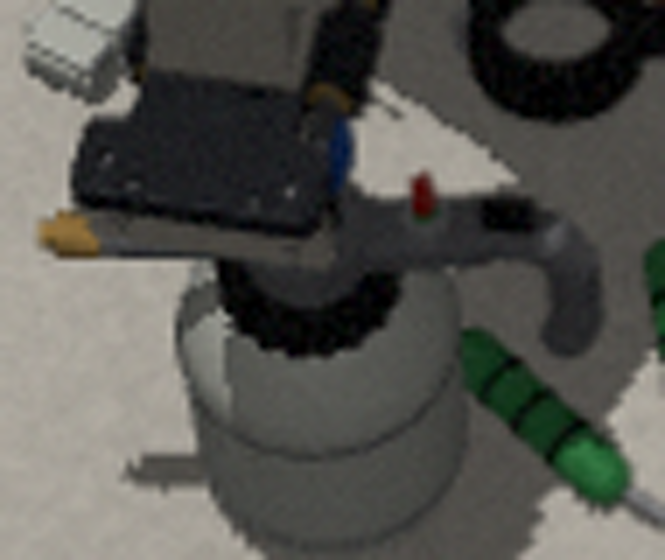

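A green foot is now showing. Surplus strokes do no harm, so I'll do two more to be sure.

jog_arm:
  motion:
    - [[0,0.002,0.012,0,0.4,0,0],[0,0.002,0.022,0,0.4,0,0],[0,0.002,0.032,0,0.4,0,0],[0,0.002,0.039,0,0.4,0,0],[0,0.002,0.042,0,0.4,0,0],[0,0.002,0.043,0,0.4,0,0],[0,0.002,0.043,0,0.4,0,0],[0,0.002,0.043,0,0.4,0,0]]

```text
t: 10.2
eef_pos: [0.5834, -0.2064, 0.2422]
ee_rot: [-3.133, 0.005, -2.75]
force: [-6.2, 2.0, 23.9]
width: 0.0007
```

jog_arm:
  motion:
    - [[0,0,-0.015,0,0,0,0],[0,0,-0.03,0,0,0,0],[0,0,-0.041,0,0,0,0],[0,0,-0.041,0,0,0,0],[0,0,-0.041,0,0,0,0],[0,0,-0.041,0,0,0,0]]

```text
t: 10.8
eef_pos: [0.5825, -0.2059, 0.2815]
ee_rot: [-3.135, 0.003, -2.75]
force: [0.2, -0.4, 0.1]
width: 0.0003
```

```bash
python3 look.py s7
```

```text
10.8 [ 0.58251437 -0.20594325  0.28154647] [ 0.18369252 -0.39837173  0.12025304]
8 265.125 264.875 264 266
12 264.75 262.25 260 264
```

jog_arm:
  motion:
    - [[0,0,0.012,0,0,0,0],[0,0,0.022,0,0,0,0],[0,0,0.032,0,0,0,0],[0,0,0.039,0,0,0,0],[0,0,0.042,0,0,0,0],[0,0,0.043,0,0,0,0],[0,0,0.043,0,0,0,0],[0,0,0.043,0,0,0,0]]

```text
t: 11.65
eef_pos: [0.5839, -0.2066, 0.2422]
ee_rot: [-3.131, 0.006, -2.749]
force: [-5.0, 4.9, 23.5]
width: 0.0006
```

jog_arm:
  motion:
    - [[0,0,-0.015,0,0,0,0],[0,0,-0.03,0,0,0,0],[0,0,-0.041,0,0,0,0],[0,0,-0.041,0,0,0,0],[0,0,-0.041,0,0,0,0],[0,0,-0.041,0,0,0,0]]

```text
t: 12.25
eef_pos: [0.5829, -0.2062, 0.2816]
ee_rot: [-3.132, 0.005, -2.749]
force: [0.6, -0.4, 0.1]
width: 0.0004
```

```bash
python3 look.py s8
```

```text
12.25 [ 0.58291093 -0.2061833   0.28162936] [ 0.56457608 -0.38091554  0.12888166]
8 265.125 264.875 264 266
11 264.72727272727275 262.45454545454544 260 264
```

View pics/s8.png

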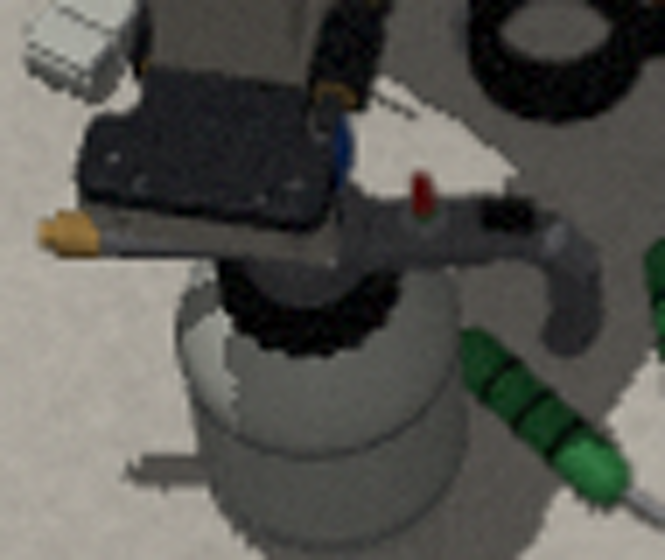

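The pin stopped rising between the last two strokes, at the same rows. I'll retreat up and away, then check in both views.

jog_arm:
  motion:
    - [[0,0,-0.03,0,0,0,0],[0.01,-0.005,-0.05,0,0,0,0],[0.05,-0.028,-0.05,0,0,0,0],[0.09,-0.05,-0.05,0,0,0,0],[0.13,-0.073,-0.05,0,0,0,0],[0.17,-0.096,-0.05,0,0,0,0],[0.21,-0.12,-0.05,0,0,0,0],[0.23,-0.13,-0.05,0,0,0,0]]

```text
t: 13.1
eef_pos: [0.4175, -0.4161, 0.3312]
ee_rot: [-3.133, 0.004, -2.751]
force: [0.5, 0.7, -0.8]
width: 0.0002
```

jog_arm:
  motion:
    - [[0.03,-0.018,0,0,0,0,0],[0.06,-0.035,0,0,0,0,0],[0.1,-0.055,0,0,0,0,0],[0.13,-0.075,0,0,0,0,0],[0.13,-0.075,0,0,0,0,0],[0.13,-0.075,0,0,0,0,0]]

```text
t: 13.7
eef_pos: [0.3249, -0.5353, 0.3302]
ee_rot: [-3.135, 0.003, -2.753]
force: [0.3, -0.8, 0.0]
width: 0.0003
```

```bash
python3 look.py s9; python3 - <<'E'
from h import *
f=optics.grab_frame("top")[:,:,::-1];cv2.imwrite("pics/t9.png",f);g=f
f2=cv2.imread("pics/s9_full.png")
cv2.imwrite("pics/c9.png",np.hstack([cv2.resize(f2[230:310,205:285],(400,400),interpolation=2),cv2.resize(f[150:230,315:395],(400,400),interpolation=2)]))
a=cv2.imread("pics/top0.png")
p=cv2.phaseCorrelate
for nm,(x,y,w,h) in dict(organiser=(250,250,75,32),clip_a=(240,178,50,45),clip_b=(388,195,48,42),tape=(368,120,46,46),trainer=(287,128,40,50),carab=(115,180,45,32),sanit=(192,202,38,42),tank=(322,165,30,50)).items():
    d=cv2.absdiff(a[y:y+h,x:x+w],f[y:y+h,x:x+w]);A,B=[cv2.cvtColor(i[y:y+h,x:x+w],6).astype(float) for i in(a,f)]
    print(nm,d.mean().round(1),np.round(p(A,B)[0],2))
E
```

```text
13.7 [ 0.32493877 -0.53531217  0.33018942] [ 0.27221425 -0.7519389   0.04960884]
8 265.125 264.875 264 266
13 265.0 262.0 260 264
organiser 5.4 [ 0.47 -0.11]
clip_a 2.2 [-0.09  0.52]
clip_b 28.8 [0.31 0.4 ]
tape 2.3 [-0.07  0.01]
trainer 2.3 [-0.02 -0.06]
carab 2.1 [ 0.55 -0.07]
sanit 2.1 [0.03 0.52]
tank 3.0 [-0.03 -0.03]
```

View pics/c9.png

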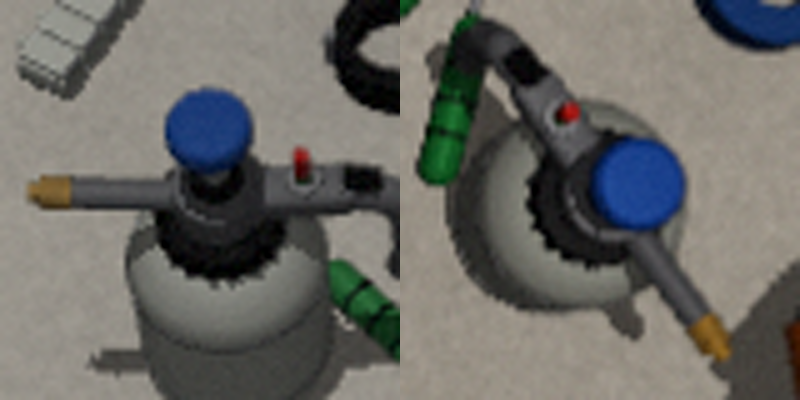

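View pics/s9_full.png

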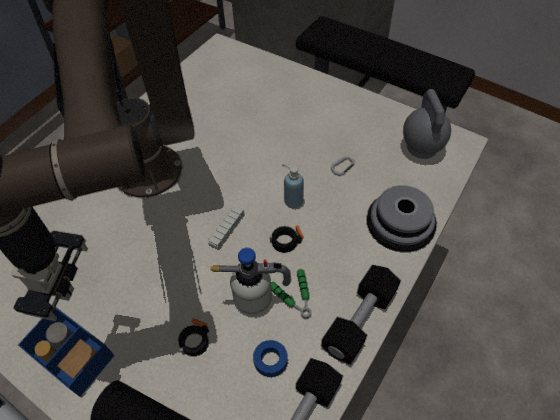

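```bash
python3 - <<'E'
from h import *
for z in(.193,.205,.209,.213): print(z,proj("scene",[.6186,-.180,z]),proj("top",[.6186,-.180,z]))
f=cv2.imread("pics/s9_full.png"); print(f[257:270,263:268].tolist())
f=cv2.imread("pics/scene0.png"); print([r[2] for r in f[257:270,263:268].tolist()])
E
```

```text
0.193 [265.47672798 264.64635358] [347.13963089 172.84901435]
0.205 [265.28299324 262.27441383] [348.0746973  172.28832205]
0.209 [265.21774408 261.47521682] [348.39100794 172.09865186]
0.213 [265.15215534 260.67168969] [348.70967233 171.90756957]
[[[137, 146, 150], [135, 143, 147], [135, 146, 148], [133, 143, 146], [135, 143, 147]], [[134, 143, 145], [138, 144, 149], [136, 144, 148], [134, 143, 149], [136, 144, 148]], [[128, 136, 146], [90, 95, 136], [98, 105, 141], [119, 126, 144], [134, 144, 147]], [[104, 111, 141], [44, 45, 135], [45, 50, 138], [81, 83, 141], [137, 144, 149]], [[97, 104, 130], [26, 29, 140], [26, 27, 137], [57, 63, 139], [117, 123, 131]], [[95, 98, 117], [11, 11, 92], [21, 22, 95], [41, 43, 87], [88, 94, 107]], [[78, 78, 86], [12, 13, 65], [5, 6, 63], [25, 24, 63], [62, 64, 80]], [[95, 93, 97], [5, 5, 58], [15, 10, 61], [30, 30, 61], [71, 74, 77]], [[102, 99, 100], [10, 21, 40], [19, 21, 51], [23, 31, 40], [58, 63, 57]], [[99, 99, 100], [40, 47, 40], [25, 40, 25], [38, 44, 36], [62, 64, 63]], [[100, 97, 99], [99, 98, 98], [103, 103, 101], [102, 100, 100], [99, 97, 98]], [[73, 74, 73], [83, 81, 80], [95, 94, 96], [93, 92, 91], [64, 62, 62]], [[77, 75, 76], [72, 72, 71], [71, 70, 69], [55, 55, 54], [76, 74, 74]]]
[[135, 144, 148], [134, 142, 147], [136, 145, 150], [134, 144, 149], [135, 144, 147], [127, 132, 134], [70, 72, 129], [26, 26, 130], [31, 34, 142], [10, 15, 79], [104, 102, 103], [94, 93, 92], [74, 71, 71]]
```

The tip moved up about 4 px, which matches z of about 0.213 m, and green shows at the foot. The knob is up and the hand is clear.

```bash
python3 -c "
from station import arm
print(arm.job_done(), arm.get_state()['t'])"
```

```text
the job is handed in; nothing more can be done
the job is handed in; nothing more can be done
```

The sprayer is pumped up: I pressed the knob seven times with closed fingertips and let it spring fully back after each press. Then I withdrew the hand and handed the job in at about 14 s of the 48 s limit.

- **Strokes:** Each press reached the stop at TCP z of about 0.242 m with roughly 24 N. The first was only about 12 N and the second 41 N, measured at the wrist. The last stroke was surplus and raised the pin no further.
- **Pin:** Its tip rose about 4 px in the scene view. That puts it at about 0.213 m, fully out, with a faint strip of green showing at its foot. At this resolution 1 px is about 5 mm, so the height alone is not exact. The pin levelling off and the green showing both support it.
- **Knob and hand:** The knob is up, the hand is clear, and the wrist force reads near zero.
- **Sprayer and other objects:** The sprayer's tank shifted less than 0.1 px in the top view. Five of the seven other objects matched their first picture closely.
- **Checks that disagreed:** The picture difference was high for `clip_b` (28.8) and slightly raised for the organiser (5.4). I put this down to the arm or its shadow over those spots. In the scene view both still look to be where they were. Half-pixel shifts in some of the matches (organiser, `clip_a`, `clip_b`, carabiner, sanitiser) I took as noise.

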